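# Load a sample carrier into the analyser's feed track

### The job

Load the blue sample carrier into the aluminium feed track: enter it from the open, flared end so that its foot plate runs under the two lips, slide it along fully home against the red end stop, and let go. Leave the yellow carrier where it stands.

Things in the scene. Friction and masses are not known exactly. Their poses are not given: they have to be found in the camera images.
- carrier_blue: The blue sample carrier, about 0.24 kg, ends alike. Foot plate 110 (x) x 56 (y) x 8 mm; deck 44 wide at height 34-38; two cups fixed in it at x = +-33, rims 35 across at height 63; in the middle an upright fin 24 (x) x 14 (y) mm, top at 100: grip across the 14 mm with the fingertips about 70 above the table. Origin: centre of underside, z up.
- carrier_yellow: The yellow sample carrier, about 0.24 kg, ends alike. Foot plate 110 (x) x 56 (y) x 8 mm; deck 44 wide at height 34-38; two cups fixed in it at x = +-33, rims 35 across at height 63; in the middle an upright fin 24 (x) x 14 (y) mm, top at 100: grip across the 14 mm with the fingertips about 70 above the table. Origin: centre of underside, z up. Leave it alone.
- track: Aluminium track fixed on the table, no floor (the carrier slides on the table). x points from open end to red stop (30 mm high). Origin: on the table, below a home carrier's centre; black stop pad face at x = +57 mm. Inner walls at y = +-33, x = -54 to +67; lips reach in to y = +-20, underside 14, top 18 mm up. 106 mm wide over its screw feet.
- mouth (a point): Point on the table on the track's centre line where walls and lips begin (track x = -54 mm); x axis as the track's. Before it lie lead-in walls, 14 mm high, without lips, widening from y = +-33 to about +-48 mm at 28 mm in front of this point.

How it is judged:
On the way:
1. the blue carrier's foot plate is in the open end, low between the rails and in line with them (x of carrier_blue in the frame of track between -0.125 and -0.02 m and y of carrier_blue in the frame of track between -0.012 and 0.012 m and z of carrier_blue in the frame of track between -0.006 and 0.012 m and angle between the x axis of carrier_blue and the x axis of track, either way round below 0.17 rad and angle between carrier_blue's own z axis and vertical below 0.17 rad), for 0.1 s.
At the end, for the whole second after the job is handed in: The blue carrier stands released and at rest in the track, under the lips, with its centre within 12 mm of the home point along the track and across it, flat on the table (within 12 mm and 10 degrees) and lined up within 10 degrees, either end first (x of carrier_blue in the frame of track between -0.012 and 0.01 m and y of carrier_blue in the frame of track between -0.012 and 0.012 m and z of carrier_blue in the frame of track between -0.006 and 0.012 m and angle between the x axis of carrier_blue and the x axis of track, either way round below 0.17 rad and angle between carrier_blue's own z axis and vertical below 0.17 rad and linear speed of carrier_blue below 0.02 m/s); the robot touches nothing.
It fails at once if the yellow carrier is moved by more than 30 mm (distance of carrier_yellow from where it was at the start of the episode above 0.03 m).
It also fails if it takes over 56 s, if anything falls off the work surface, if the arm or the gripper's body presses on something with over 40 N, if the wrist force passes 120 N, or if a joint passes its speed limit or range.

### The arm

A 6-joint arm with a two-finger parallel gripper is mounted at the origin on a cart in front of the work surface, level with it; the furniture and walls round the work are solid. World frame = base frame: x ahead of the robot, y to its left, z up, the work surface at z = 0. Lengths are in m, angles in rad, forces in N, time in s.
With the tool pointing down it reaches from about 0.35 to 0.775 m from the base axis. Payload 7.3 kg.
Tool frame: the origin (TCP) lies midway between the tips of the shut fingers; the grasp point (between the pads) lies 19 mm behind it; z points along the fingers, y is the line along which they close (so a half turn about z gives the same grasp; the last joint's range is limited). The gripper opens to 92 mm and grips with 3 to 60 N. Pads are 19 mm wide; open, the fingers measure 130 mm over their backs; the gripper's body (75 mm by 190 mm) begins 47 mm behind the grasp point.
Start: joints at [0.972, 0.342, 1.524, -0, 1.275, -0.146], TCP at [0.23, 0.472, 0.227] pointing down, gripper open.
Joint ranges: [-2.53, 2.53], [-0.77, 2.02], [0.04, 2.7], [-1, 4.14], [0.28, 2.66], [-3.11, 3.11]. Speed limits (rad/s): [2.57, 2.57, 3.14, 3.14, 3.14, 3.14].

### API

Orientations are given as a rotation vector (axis times angle).
In Python, from rig import r, imaging, job gives the robot as it stands. The module is installed in compiled form; this text tells all that it offers.
- The arm moves only by the shell command python3 -m creep 'ROWS' [OPENING] [FORCE]. ROWS is JSON, a list of rows, each an object with "delta_pos": the shift along the tool's x, y, z each as a share of 25 cm, from -1 to 1, a list of three; "turn": the turn, a rotation vector about the tool's x, y, z each as a share of 120 degrees, from -1 to 1, a list of three. In form: [{"delta_pos": [x, y, z], "turn": [ax, ay, az]}, ...]. A call has 1 to 12 rows; each row is the pose to reach, as a shift and turn from the pose commanded when the call began, along the tool's axes at that moment; what a row does not reach only later rows make up. A row lasts 1/12 s, in which the tool goes at most 41.7 mm and 7.16 degrees, less where a joint would pass 70% of its speed; a pose out of reach is approached as far as the arm can. A call with a number of a shift or a turn outside -1 to 1 is refused whole. A call with a gripper value outside its range is refused whole. OPENING is the finger opening in mm, from 0 to 91.8, set as the call begins (- or left out, the last holds). The fingers move at their own pace and stop on an object; FORCE is the grip in N (left out, the last holds). Time passes only in rows, so rows that repeat a pose let the fingers close. It gives the time, the measured TCP pose, the force, the opening and the grip force at its end, in the units of the state.
- r.sense(): the state, without advancing time (a new reading comes with each control period).
- imaging.get_image(name): name is "side" or "top" or "wrist"; returns a dict with "color" (384x512x3 uint8, red, green, blue), "fx", "fy", "cx", "cy" (pixels), "dist_coeffs" ([k1, k2, p1, p2, k3] as OpenCV has them; the pictures are not rectified), "R" (3x3) and "t" (3): a world point X has camera coordinates R X + t; the wrist camera has in their place "tool_from_camera" (4x4, takes a point from camera to tool coordinates, whose origin is the TCP and whose axes are the flange's). Camera axes: x right, y down, z forward; pixel columns grow to the right and rows downward; lengths in m; the calibration is good to about 2 mm. A picture is of the moment at which its call begins: read the wrist's pose just before it. There is no depth.
- job.sign_off(): hands the job in; it is judged then, once.
The state is a dict: "t": time; "joints": joint angles; "joint_vel": joint speeds; "tau": joint torques, N m; "eef_pos": TCP position; "ee_rot": TCP orientation; "wrist_force": force on the tool from outside, world axes, zero at the start; "moment": the same for the moment, N m; "width": finger opening in m; "finger_force": force on a finger pad.
Only numpy, scipy, OpenCV 4.12 (cv2) and the standard library are available. Lean on these libraries where they do the work, as an engineer would, in place of code of your own. Each camera call takes 0.05 s, during which the arm holds its last target. There are 200 camera calls.

## Working session

There is one attempt and no reset: what is moved stays moved. The work goes in short steps, Python scripts to look and compute and a shell command to move; the robot and the scene stay as the last step left them, time stands still between calls to the robot, and variables do not carry over. Pictures are saved under pics/ and viewed, at most 10 in all, crops included, and the job is handed in when it is done.

```bash
mkdir -p pics; python3 - <<'E'
from rig import r, imaging
import cv2,pickle
s=r.sense(); print({k:s[k] for k in('t','eef_pos','ee_rot','width')})
d={}
for n in('side','top'):
    d[n]=imaging.get_image(n)
pickle.dump(d,open('d0.pkl','wb'))
import numpy as np
for n in d: print(n,[d[n][k] for k in('fx','cx','cy','dist_coeffs')],(-d[n]['R'].T@d[n]['t']))
im=np.vstack([cv2.resize(d[n]['color'],(800,600))[:, :] for n in d])
for n in d: cv2.imwrite(f'pics/{n}0.png',cv2.resize(d[n]['color'],(800,600))[:,:,::-1])
E
```

```text
{'t': 0.0, 'eef_pos': array([0.22942045, 0.47175146, 0.22604347]), 'ee_rot': array([-7.05050324e-01, -3.06090788e+00,  2.28632481e-03]), 'width': 0.09196687216282567}
side [425.3279130528377, 254.9552015192587, 199.14743387796958, array([-0.10877882,  0.        ,  0.        ,  0.        ,  0.        ])] [ 0.25805366 -0.40781118  0.55143532]
top [480.7301089559412, 255.45166467178717, 194.1718466735247, array([-0.0922434,  0.       ,  0.       ,  0.       ,  0.       ])] [0.4284675  0.21614891 0.96229609]
```

View pics/top0.png

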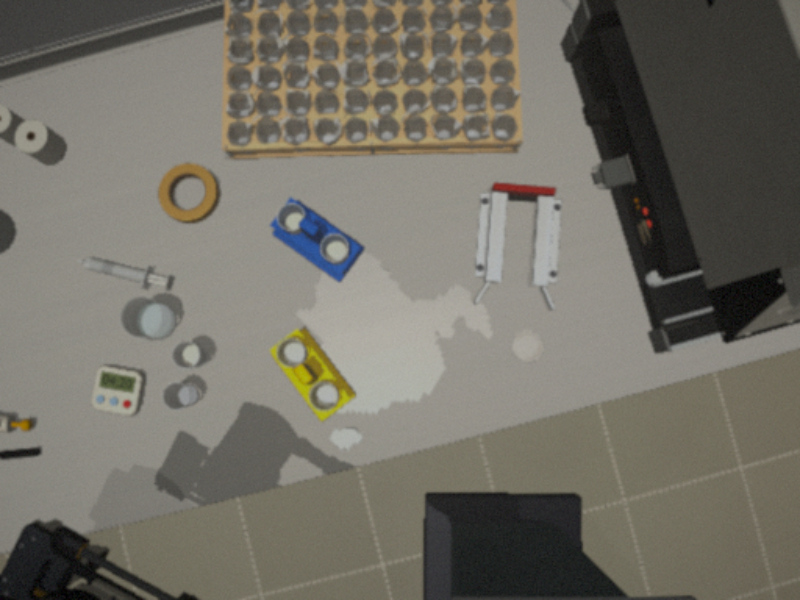

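View pics/side0.png

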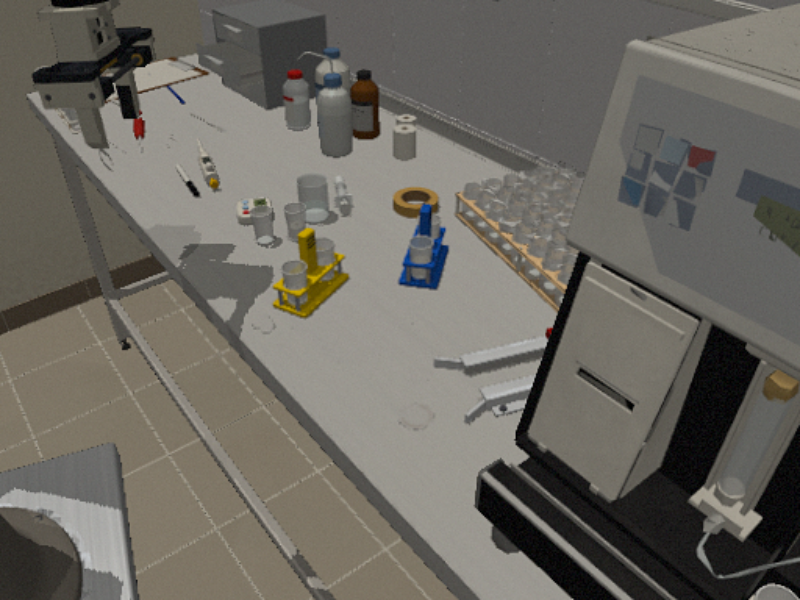

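```bash
cat > h.py <<'E'
import numpy as np, cv2
from scipy.spatial.transform import Rotation as Ro
def cam(d):
    K=np.array([[d['fx'],0,d['cx']],[0,d['fy'],d['cy']],[0,0,1]]); return K,d['dist_coeffs']
def ray(d,px):
    K,D=cam(d); u=cv2.undistortPoints(np.float64(px).reshape(-1,1,2),K,D)[:,0]
    v=np.c_[u,np.ones(len(u))]@d['R']; return -d['R'].T@d['t'],v
def plane(d,px,z):
    c,v=ray(d,px); return c+v*((z-c[2])/v[:,2])[:,None]
def tri(d1,p1,d2,p2):
    out=[]
    for a,b in zip(p1,p2):
        c1,v1=ray(d1,a);c2,v2=ray(d2,b);A=np.c_[v1[0],-v2[0]]
        s=np.linalg.lstsq(A,c2-c1,rcond=None)[0];q1=c1+s[0]*v1[0];q2=c2+s[1]*v2[0]
        out.append(np.r_[(q1+q2)/2,np.linalg.norm(q1-q2)])
    return np.array(out)
def proj(d,X):
    K,D=cam(d); return cv2.projectPoints(np.float64(X).reshape(-1,3),cv2.Rodrigues(d['R'])[0],d['t'],K,D)[0][:,0]
def hsv(d): return cv2.cvtColor(d['color'],cv2.COLOR_RGB2HSV)
def mask(d,lo,hi): return cv2.inRange(hsv(d),lo,hi)
def big(m):
    return max(cv2.findContours(m,cv2.RETR_EXTERNAL,cv2.CHAIN_APPROX_NONE)[0],key=cv2.contourArea)
E
python3 - <<'E'
import pickle; from h import *
np.set_printoptions(precision=4,suppress=True)
d=pickle.load(open('d0.pkl','rb'));T,S=d['top'],d['side']
for n,lo,hi in(('blue',(105,120,40),(128,255,255)),('yel',(22,120,60),(35,255,255))):
    c=big(mask(T,lo,hi)); P=plane(T,c.reshape(-1,2),.006)[:,:2]
    r=cv2.minAreaRect(np.float32(P)*1000); b=cv2.boxPoints(r); print(n,r,'\n',b)
m=mask(T,(0,150,60),(8,255,255))|mask(T,(172,150,60),(180,255,255)); c=big(m)
print('red top',cv2.minAreaRect(np.float32(plane(T,c.reshape(-1,2),.03)[:,:2])*1000),cv2.boxPoints(cv2.minAreaRect(c))*1.5625)
k=.64
print('fin top', tri(T,[[308*k,223*k]],S,[[426*k,206*k]]))
# lips corners from top view pixels (800 scale): left lip inner far/near, right lip inner far/near
print('lip in',plane(T,np.array([[508,193],[502,281],[539,196],[533,284],[489,193],[485,281],[560,197],[551,285]])*k,.018))
# machine: lower-left base corner top(652,350)/side(480,480)?
for z in(0,.05,.15,.3,.45): print(z,plane(T,np.array([[655,350],[565,45],[585,110],[720,335],[600,175]])*k,z)[:,:2].round(3).tolist())
a=cv2.resize(T['color'][90:210,270:450],(800,533),interpolation=cv2.INTER_CUBIC);cv2.imwrite('pics/track.png',a[:,:,::-1])
E
```

```text
blue ((609.6726684570312, 340.8995666503906), (115.90550231933594, 53.52848815917969), 54.73206329345703) 
 [[554.3588 309.0371]
 [598.0626 278.1297]
 [664.9866 372.762 ]
 [621.2827 403.6694]]
yel ((436.2699890136719, 341.4580383300781), (113.87728118896484, 55.01798629760742), 38.18123245239258) 
 [[374.5081 327.885 ]
 [408.5175 284.6377]
 [498.0319 355.031 ]
 [464.0225 398.2784]]
red top ((671.6198120117188, 73.78498840332031), (75.78826141357422, 7.873311996459961), 85.63011169433594) [[493.492  188.9042]
 [494.0139 182.9034]
 [553.3479 188.0629]
 [552.826  194.0637]]
fin top [[0.6101 0.3368 0.1002 0.0005]]
lip in [[0.6686 0.0919 0.018 ]
 [0.5543 0.1002 0.018 ]
 [0.6651 0.052  0.018 ]
 [0.5509 0.0609 0.018 ]
 [0.6683 0.1164 0.018 ]
 [0.5541 0.1218 0.018 ]
 [0.6641 0.0249 0.018 ]
 [0.5499 0.0379 0.018 ]]
0 [[0.469, -0.1], [0.88, 0.01], [0.788, -0.015], [0.489, -0.186], [0.699, -0.032]]
0.05 [[0.467, -0.083], [0.856, 0.021], [0.769, -0.003], [0.486, -0.165], [0.685, -0.019]]
0.15 [[0.463, -0.05], [0.81, 0.042], [0.732, 0.021], [0.48, -0.123], [0.657, 0.006]]
0.3 [[0.457, -0.001], [0.739, 0.074], [0.676, 0.057], [0.47, -0.061], [0.615, 0.045]]
0.45 [[0.45, 0.048], [0.669, 0.106], [0.62, 0.093], [0.461, 0.002], [0.573, 0.084]]
```

View pics/track.png

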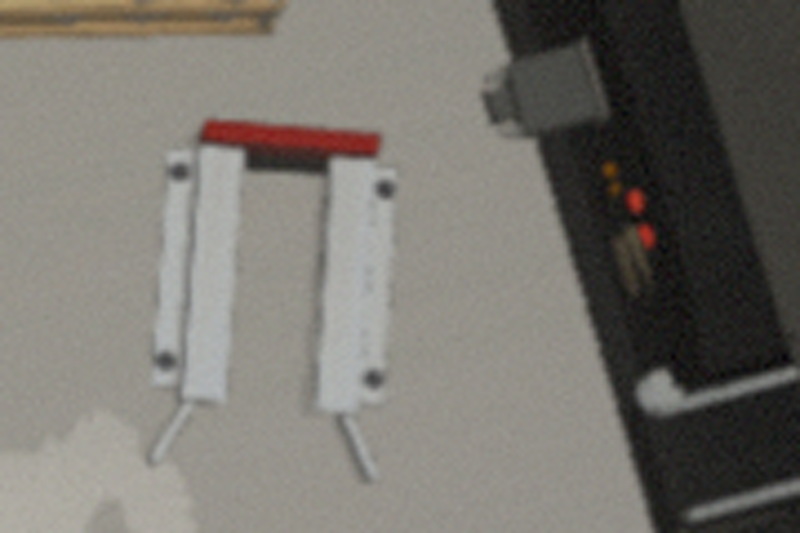

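```bash
cat >> h.py <<'E'
def go(s,pos,yaw):
    "delta rows for TCP at pos pointing down, tool y at yaw deg (mod 180)"
    R=Ro.from_rotvec(s['ee_rot']).as_matrix(); best=None
    for k in(0,180):
        a=np.radians(yaw+k); y=np.r_[np.cos(a),np.sin(a),0]; z=np.r_[0,0,-1.]; G=np.c_[np.cross(y,z),y,z]
        t=Ro.from_matrix(R.T@G).as_rotvec()
        if best is None or np.linalg.norm(t)<np.linalg.norm(best): best=t
    return (R.T@(np.array(pos)-s['eef_pos'])/.25).round(4), (best/np.radians(120)).round(4)
E
python3 - <<'E'
import pickle; from h import *
from rig import r
np.set_printoptions(precision=4,suppress=True)
d=pickle.load(open('d0.pkl','rb'));T=d['top']
f=lambda p:plane(T,np.array(p)/4.4444+[270,90],.018)[:,:2]
q=f([[245,150],[224,402],[330,158],[318,411]]);print(q)
a,b=(q[0]+q[2])/2,(q[1]+q[3])/2;print(a,b,np.degrees(np.arctan2(*(a-b)[::-1])))
s=r.sense();print(go(s,[.61,.338,.17],54.7))
E
```

```text
[[0.6681 0.0919]
 [0.5531 0.102 ]
 [0.6648 0.0534]
 [0.5495 0.06  ]]
[0.6665 0.0727] [0.5513 0.081 ] -4.13363604468356
(array([-1.6029,  0.1851,  0.2238]), array([-0.0007, -0.    ,  0.0779]))
```

```bash
python3 -m creep '[{"delta_pos":[-0.16,0.02,0],"turn":[0,0,0]},{"delta_pos":[-0.32,0.04,0],"turn":[0,0,0]},{"delta_pos":[-0.48,0.06,0],"turn":[0,0,0]},{"delta_pos":[-0.64,0.08,0],"turn":[0,0,0]},{"delta_pos":[-0.8,0.1,0],"turn":[0,0,0]},{"delta_pos":[-0.9,0.1,0],"turn":[0,0,0]},{"delta_pos":[-0.9,0.1,0],"turn":[0,0,0]}]'
python3 - <<'E'
from h import *
from rig import r,imaging
print(go(r.sense(),[.61,.338,.17],54.7))
E
```

```text
t: 0.68
eef_pos: [0.4473, 0.3934, 0.2256]
ee_rot: [0.713, 3.059, -0.002]
wrist_force: [-0.4, -0.8, 0.1]
width: 0.0918
finger_force: 0.0
(array([-0.6814,  0.0892,  0.223 ]), array([-0.0005,  0.0006,  0.0756]))
```

```bash
python3 -m creep '[{"delta_pos":[-0.15,0.02,0],"turn":[0,0,0.04]},{"delta_pos":[-0.3,0.04,0.05],"turn":[0,0,0.0756]},{"delta_pos":[-0.45,0.06,0.1],"turn":[0,0,0.0756]},{"delta_pos":[-0.58,0.08,0.16],"turn":[0,0,0.0756]},{"delta_pos":[-0.681,0.089,0.22],"turn":[0,0,0.0756]},{"delta_pos":[-0.681,0.089,0.22],"turn":[0,0,0.0756]},{"delta_pos":[-0.681,0.089,0.22],"turn":[0,0,0.0756]}]'
python3 - <<'E'
from h import *
from rig import r,imaging
import pickle
np.set_printoptions(precision=4,suppress=True)
s=r.sense();w=imaging.get_image('wrist');M=w['tool_from_camera'];print(M)
pickle.dump((s,w),open('w1.pkl','wb'))
cv2.imwrite('pics/w1.png',w['color'][:,:,::-1])
E
```

```text
t: 1.27
eef_pos: [0.6054, 0.3409, 0.1694]
ee_rot: [-0.947, -2.992, 0.004]
wrist_force: [0.1, 0.1, 0.4]
width: 0.0916
finger_force: 0.0
[[ 0.0003 -0.9622 -0.2724  0.073 ]
 [ 1.      0.0001  0.0004  0.0012]
 [-0.0003 -0.2724  0.9622 -0.1583]
 [ 0.      0.      0.      1.    ]]
```

View pics/w1.png

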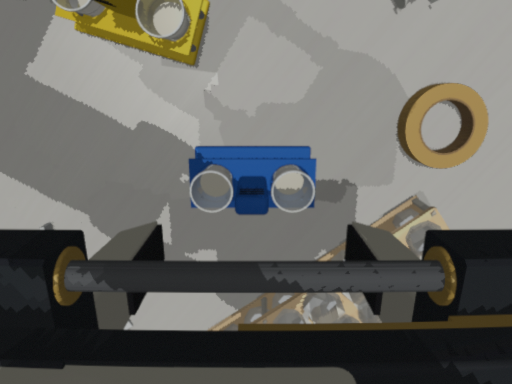

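```bash
python3 - <<'E'
from h import *
import pickle
from rig import r
np.set_printoptions(precision=4,suppress=True)
s,w=pickle.load(open('w1.pkl','rb'));M=w['tool_from_camera']
Rt=Ro.from_rotvec(s['ee_rot']).as_matrix();Rc=Rt@M[:3,:3];c=Rt@M[:3,3]+s['eef_pos']
w['R']=Rc.T;w['t']=-Rc.T@c
a,b=plane(w,[[211,190],[293,189]],.063);print((a+b)/2,np.linalg.norm(a-b),np.degrees(np.arctan2(*(b-a)[1::-1])))
q=plane(w,[[189,160],[316,160],[196,147],[310,147]],.008);print(q)
ctr=(a+b)/2
T=pickle.load(open('d0.pkl','rb'))['top'];pt=proj(T,a)[0];print('rims in top',proj(T,[a,b])*1.5625)
print(go(s,[ctr[0],ctr[1],.071],np.degrees(np.arctan2(*(b-a)[1::-1]))), s['eef_pos'])
E
```

```text
[0.6079 0.3382 0.063 ] 0.06596398436365487 55.6774326276412
[[0.5624 0.2965 0.008 ]
 [0.6317 0.3952 0.008 ]
 [0.5564 0.3095 0.008 ]
 [0.6179 0.3972 0.008 ]]
rims in top [[332.9209 246.026 ]
 [289.239  215.7846]]
(array([-0.0155, -0.0018,  0.3935]), array([-0.0016, -0.0012, -0.0066])) [0.6054 0.3409 0.1694]
```

```bash
python3 -m creep '[{"delta_pos":[0,0,0.1],"turn":[0,0,-0.005]},{"delta_pos":[0,0,0.2],"turn":[0,0,-0.005]},{"delta_pos":[0,0,0.2],"turn":[0,0,-0.005]},{"delta_pos":[0,0,0.2],"turn":[0,0,-0.005]}]'
python3 - <<'E'
from h import *
from rig import r
print(go(r.sense(),[.608,.338,.071],55.5))
E
```

```text
t: 1.65
eef_pos: [0.6041, 0.3426, 0.122]
ee_rot: [-0.926, -3.0, 0.001]
wrist_force: [0.9, 0.6, 0.3]
width: 0.0916
finger_force: 0.0
(array([-0.0236, -0.0062,  0.2039]), array([-0.0007, -0.0006,  0.0015]))
```

```bash
python3 -m creep '[{"delta_pos":[-0.023,-0.006,0.06],"turn":[0,0,0.001]},{"delta_pos":[-0.023,-0.006,0.13],"turn":[0,0,0.001]},{"delta_pos":[-0.023,-0.006,0.2],"turn":[0,0,0.001]},{"delta_pos":[-0.023,-0.006,0.2],"turn":[0,0,0.001]},{"delta_pos":[-0.023,-0.006,0.2],"turn":[0,0,0.001]}]'
python3 - <<'E'
from h import *
from rig import r
print(go(r.sense(),[.608,.338,.071],55.5))
E
```

```text
t: 2.07
eef_pos: [0.6097, 0.338, 0.0734]
ee_rot: [0.931, 3.0, 0.001]
wrist_force: [0.8, 0.1, 0.7]
width: 0.0921
finger_force: 0.0
(array([ 0.0056, -0.0036,  0.0096]), array([0.0005, 0.0002, 0.    ]))
```

Close on the fin, then lift.

```bash
python3 -m creep '[{"delta_pos":[0.003,-0.003,0.006],"turn":[0,0,0]},{"delta_pos":[0.003,-0.003,0.006],"turn":[0,0,0]},{"delta_pos":[0.003,-0.003,0.006],"turn":[0,0,0]},{"delta_pos":[0.003,-0.003,0.006],"turn":[0,0,0]},{"delta_pos":[0.003,-0.003,0.006],"turn":[0,0,0]},{"delta_pos":[0.003,-0.003,0.006],"turn":[0,0,0]},{"delta_pos":[0.003,-0.003,0.006],"turn":[0,0,0]},{"delta_pos":[0.003,-0.003,0.006],"turn":[0,0,0]},{"delta_pos":[0.003,-0.003,0.006],"turn":[0,0,0]},{"delta_pos":[0.003,-0.003,0.006],"turn":[0,0,0]}]' 0 30
python3 -m creep '[{"delta_pos":[0,0,-0.05],"turn":[0,0,0]},{"delta_pos":[0,0,-0.12],"turn":[0,0,0]},{"delta_pos":[0,0,-0.2],"turn":[0,0,0]},{"delta_pos":[0,0,-0.24],"turn":[0,0,0]},{"delta_pos":[0,0,-0.24],"turn":[0,0,0]},{"delta_pos":[0,0,-0.24],"turn":[0,0,0]}]'
python3 - <<'E'
from h import *
from rig import r
t=np.radians(-4.13);ax=np.r_[np.cos(t),np.sin(t)];m=np.r_[.5513,.081]
p=m-.115*ax;print(p,go(r.sense(),[*p,.131],-4.13))
E
```

```text
t: 2.9
eef_pos: [0.6086, 0.337, 0.0702]
ee_rot: [-0.933, -3.0, 0.0]
wrist_force: [-0.4, 0.8, -0.6]
width: 0.0298
finger_force: 0.0
t: 3.4
eef_pos: [0.6086, 0.337, 0.1305]
ee_rot: [0.932, 3.0, 0.001]
wrist_force: [-0.1, -0.1, -3.9]
width: 0.024
finger_force: 30.0
[0.43659863 0.08928226] (array([ 0.005 , -1.2065, -0.0027]), array([ 3.000e-04, -0.000e+00,  4.966e-01]))
```

```bash
python3 -m creep '[{"delta_pos":[0,-0.08,0],"turn":[0,0,0.04]},{"delta_pos":[0,-0.2,0],"turn":[0,0,0.09]},{"delta_pos":[0,-0.33,0],"turn":[0,0,0.14]},{"delta_pos":[0,-0.46,0],"turn":[0,0,0.19]},{"delta_pos":[0,-0.56,0],"turn":[0,0,0.24]},{"delta_pos":[0,-0.62,0],"turn":[0,0,0.28]},{"delta_pos":[0,-0.65,0],"turn":[0,0,0.3]},{"delta_pos":[0,-0.65,0],"turn":[0,0,0.3]}]'
python3 - <<'E'
from h import *
from rig import r
print(go(r.sense(),[.4366,.0893,.131],-4.13))
E
```

```text
t: 4.07
eef_pos: [0.5147, 0.2016, 0.1291]
ee_rot: [-1.816, -2.561, 0.004]
wrist_force: [1.1, -0.5, -2.4]
width: 0.0234
finger_force: 30.0
(array([-0.3208, -0.4434, -0.006 ]), array([-0.0017,  0.0003,  0.1953]))
```

```bash
python3 -m creep '[{"delta_pos":[-0.05,-0.07,0],"turn":[0,0,0.04]},{"delta_pos":[-0.12,-0.17,0],"turn":[0,0,0.09]},{"delta_pos":[-0.2,-0.27,0],"turn":[0,0,0.14]},{"delta_pos":[-0.27,-0.37,0],"turn":[0,0,0.18]},{"delta_pos":[-0.32,-0.44,0],"turn":[0,0,0.195]},{"delta_pos":[-0.32,-0.44,0],"turn":[0,0,0.195]},{"delta_pos":[-0.32,-0.44,0],"turn":[0,0,0.195]},{"delta_pos":[-0.32,-0.44,0],"turn":[0,0,0.195]}]'
python3 - <<'E'
from h import *
from rig import r,imaging
import pickle
np.set_printoptions(precision=4,suppress=True)
s=r.sense();print(s['eef_pos'],go(s,[.4366,.0893,.071],-4.13))
d={n:imaging.get_image(n) for n in('top','side','wrist')};d['s']=s;pickle.dump(d,open('d2.pkl','wb'))
cv2.imwrite('pics/d2.png',np.vstack([d['wrist']['color'],d['top']['color'][60:276]])[:,:,::-1])
E
```

```text
t: 4.73
eef_pos: [0.4403, 0.0916, 0.1301]
ee_rot: [2.295, 2.145, 0.001]
wrist_force: [0.5, -0.1, -3.7]
width: 0.0236
finger_force: 30.0
[0.4403 0.0916 0.1301] (array([-0.0103, -0.0142,  0.2365]), array([ 0.0003, -0.0002,  0.0023]))
```

View pics/d2.png

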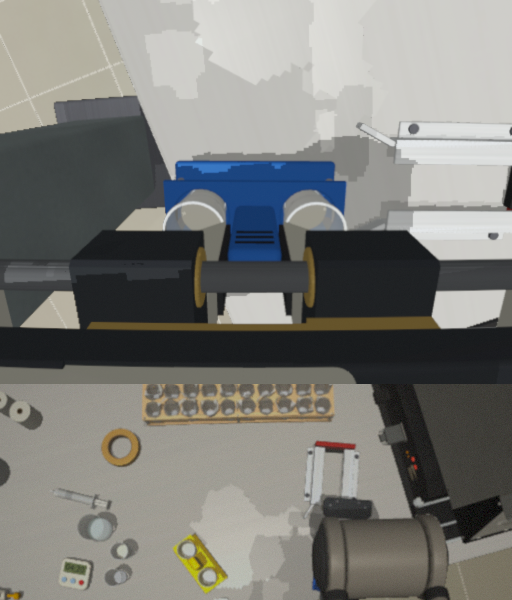

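```bash
python3 - <<'E'
from h import *
import pickle
np.set_printoptions(precision=4,suppress=True)
d=pickle.load(open('d2.pkl','rb'));s,w=d['s'],d['wrist'];M=w['tool_from_camera']
Rt=Ro.from_rotvec(s['ee_rot']).as_matrix();Rc=Rt@M[:3,:3];c=Rt@M[:3,3]+s['eef_pos']
w['R']=Rc.T;w['t']=-Rc.T@c
g=cv2.cvtColor(w['color'],cv2.COLOR_RGB2GRAY).astype(int)
for x in(405,430,455,480,500): print(x,g[120:244:2,x].tolist())
q=plane(w,[[397,164],[500,164],[388,211],[500,211]],.018);print(q)
a,b=plane(w,[[195,214],[315,214]],.122);print((a+b)/2,np.linalg.norm(a-b),np.degrees(np.arctan2(*(b-a)[1::-1])))
cv2.imwrite('pics/crop2.png',cv2.resize(w['color'][110:250,350:512],(800,691)[:2],interpolation=2)[:600,:,::-1])
cv2.imwrite('pics/crop2.png',cv2.resize(w['color'][110:250,350:512],(690,596),interpolation=2)[:,:,::-1])
E
```

```text
405 [203, 202, 220, 222, 222, 220, 220, 218, 201, 137, 211, 228, 229, 227, 221, 223, 222, 221, 227, 178, 168, 170, 145, 152, 152, 151, 151, 152, 151, 152, 152, 151, 152, 152, 151, 152, 152, 152, 152, 151, 150, 130, 129, 129, 129, 128, 163, 166, 166, 166, 167, 166, 167, 175, 170, 89, 27, 26, 27, 27, 26, 28]
430 [203, 190, 220, 223, 223, 222, 221, 220, 202, 151, 210, 229, 230, 227, 220, 221, 221, 219, 226, 223, 221, 223, 198, 204, 204, 204, 204, 204, 204, 204, 204, 204, 204, 204, 204, 204, 204, 204, 204, 204, 204, 195, 185, 132, 128, 137, 216, 219, 218, 219, 220, 219, 220, 226, 226, 227, 218, 220, 219, 218, 206, 205]
455 [205, 192, 221, 223, 223, 223, 221, 221, 212, 175, 187, 227, 230, 220, 219, 220, 220, 217, 224, 224, 220, 221, 209, 205, 205, 205, 205, 205, 205, 205, 205, 205, 205, 205, 204, 204, 204, 204, 204, 204, 195, 188, 185, 132, 129, 136, 215, 217, 217, 218, 219, 218, 218, 226, 228, 224, 226, 220, 220, 219, 202, 205]
480 [204, 192, 216, 222, 224, 223, 223, 220, 218, 192, 150, 224, 228, 221, 219, 219, 219, 217, 222, 224, 220, 220, 211, 202, 205, 205, 205, 206, 205, 205, 205, 206, 206, 206, 206, 206, 205, 205, 205, 206, 204, 190, 189, 151, 130, 131, 213, 216, 217, 218, 219, 217, 218, 225, 225, 222, 221, 221, 221, 219, 203, 205]
500 [204, 195, 206, 222, 224, 223, 224, 221, 207, 201, 137, 218, 223, 218, 217, 220, 219, 217, 220, 224, 221, 220, 215, 203, 204, 204, 204, 204, 205, 205, 205, 205, 205, 205, 205, 205, 205, 204, 205, 204, 203, 190, 189, 146, 129, 128, 211, 217, 217, 219, 219, 217, 218, 224, 223, 222, 219, 220, 221, 220, 205, 206]
[[0.5582 0.101  0.018 ]
 [0.6452 0.0954 0.018 ]
 [0.5524 0.0609 0.018 ]
 [0.6507 0.0538 0.018 ]]
[0.4424 0.1042 0.122 ] 0.06198868118115164 -3.8907731340547347
```

View pics/crop2.png

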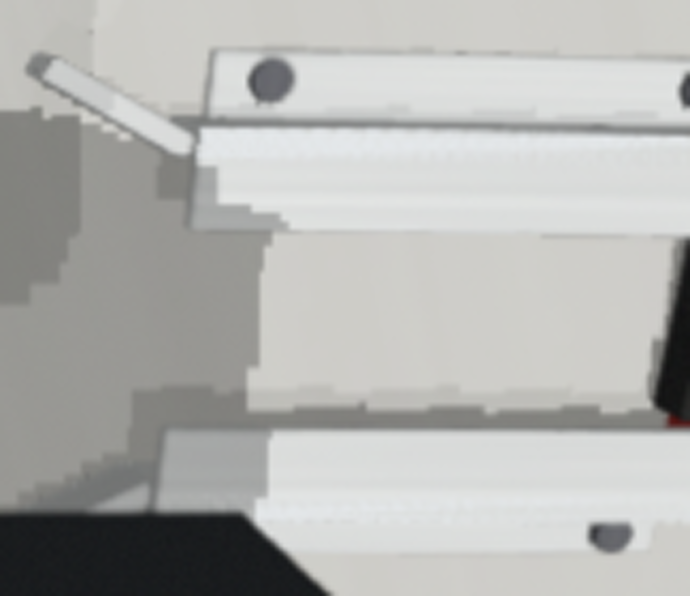

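```bash
python3 -m creep '[{"delta_pos":[-0.01,-0.014,0.05],"turn":[0,0,0.002]},{"delta_pos":[-0.01,-0.014,0.1],"turn":[0,0,0.002]},{"delta_pos":[-0.01,-0.014,0.15],"turn":[0,0,0.002]},{"delta_pos":[-0.01,-0.014,0.17],"turn":[0,0,0.002]},{"delta_pos":[-0.01,-0.014,0.17],"turn":[0,0,0.002]},{"delta_pos":[-0.01,-0.014,0.17],"turn":[0,0,0.002]}]'
python3 - <<'E'
from h import *
from rig import r,imaging
import pickle
np.set_printoptions(precision=4,suppress=True)
s=r.sense();print(s['eef_pos'],go(s,[.4366,.0893,.084],-4.13))
w=imaging.get_image('wrist');M=w['tool_from_camera']
Rt=Ro.from_rotvec(s['ee_rot']).as_matrix();Rc=Rt@M[:3,:3];c=Rt@M[:3,3]+s['eef_pos']
w['R']=Rc.T;w['t']=-Rc.T@c
S=imaging.get_image('side');pickle.dump((s,w,S),open('d3.pkl','wb'))
c=big(mask(S,(105,120,40),(128,255,255))).reshape(-1,2);x0,y0=c.min(0)-15;x1,y1=c.max(0)+40;print(x0,y0,x1,y1)
k=4
a=cv2.resize(S['color'][max(y0,0):y1,x0:x1+20],None,fx=k,fy=k,interpolation=2)
b=cv2.resize(w['color'][130:250,140:370],None,fx=2,fy=2)
o=np.zeros((600,800,3),np.uint8);a=a[:360,:800];o[:a.shape[0],:a.shape[1]]=a;o[360:,:460]=b;cv2.imwrite('pics/d3.png',o[:,:,::-1])
E
```

```text
t: 5.38
eef_pos: [0.436, 0.0891, 0.0878]
ee_rot: [-2.3, -2.14, 0.0]
wrist_force: [0.3, 0.7, -3.2]
width: 0.0234
finger_force: 30.0
[0.436  0.0891 0.0878] (array([0.0008, 0.0022, 0.0151]), array([-0.0001, -0.    , -0.    ]))
192 199 315 317
```

View pics/d3.png

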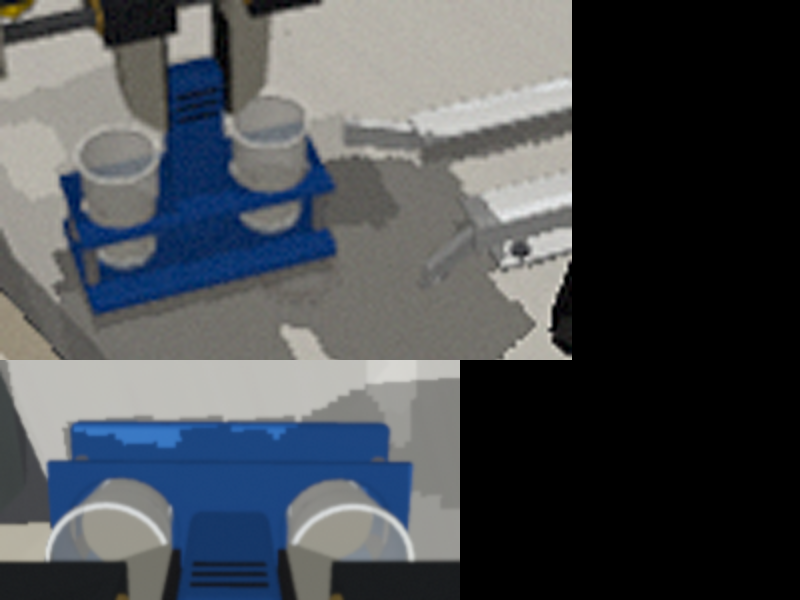

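```bash
python3 - <<'E'
from h import *
import pickle
np.set_printoptions(precision=4,suppress=True)
s,w,S=pickle.load(open('d3.pkl','rb'))
t=np.radians(-4.13);ax=np.r_[np.cos(t),np.sin(t),0];n=np.r_[-np.sin(t),np.cos(t),0]
p=s['eef_pos']
c,v=ray(S,[[275.2,263.5],[215.8,276.8],[275.5,258]])
for vv in v:
    k=(-.028-(c-p)@n)/(vv@n);X=c+k*vv;print('local',(X-p)@ax,X[2])
# foot far edge (wrist, top of foot z?) & rims
for z in(.008,.012,.02):
    q=plane(w,[[140+71/2,130+423/2],[140+388/2,130+423/2]],z);print(z,(q-p)@ax,(q-p)@n)
E
```

```text
local 0.05514261620566309 0.007551095678391406
local -0.05188173866019315 0.011515587918047632
local 0.05532363163096183 0.021194039727012948
0.008 [-0.0649  0.0679] [-0.1275 -0.1276]
0.012 [-0.0638  0.0668] [-0.1241 -0.1242]
0.02 [-0.0616  0.0645] [-0.1173 -0.1174]
```

```bash
python3 -m creep '[{"delta_pos":[0.001,0,0.015],"turn":[0,0,0]},{"delta_pos":[0.001,0,0.03],"turn":[0,0,0]},{"delta_pos":[0.001,0,0.03],"turn":[0,0,0]},{"delta_pos":[0.001,0,0.03],"turn":[0,0,0]}]'
python3 - <<'E'
from h import *
import pickle
from rig import r
np.set_printoptions(precision=4,suppress=True)
s,w,S=pickle.load(open('d3.pkl','rb'))
t=np.radians(-4.13);ax=np.r_[np.cos(t),np.sin(t),0];n=np.r_[-np.sin(t),np.cos(t),0];p=s['eef_pos']
for z in(.012,.016,.02):
    q=plane(w,[[140+71/2,130+31.5],[140+388/2,130+31.5]],z);print(z,(q-p)@ax,(q-p)@n)
s=r.sense();print(s['wrist_force'])
m=np.r_[.5513,.081]
for x in(-.09,-.03,0):print(x,go(s,[*(m+(x+.054)*ax[:2]),s['eef_pos'][2]],-4.13))
E
```

```text
t: 5.82
eef_pos: [0.4356, 0.0891, 0.0801]
ee_rot: [-2.301, -2.139, 0.0]
wrist_force: [-0.2, -0.0, -3.9]
width: 0.0238
finger_force: 30.0
0.012 [-0.0538  0.0565] [0.0266 0.0266]
0.016 [-0.0529  0.0556] [0.0274 0.0274]
0.02 [-0.052   0.0546] [0.0282 0.0282]
[-0.2269 -0.0477 -3.8817]
-0.09 (array([ 0.0013,  0.3198, -0.0001]), array([-0.0002, -0.    , -0.0004]))
-0.03 (array([ 0.0015,  0.5598, -0.0002]), array([-0.0002, -0.    , -0.0004]))
0 (array([ 0.0016,  0.6798, -0.0003]), array([-0.0002, -0.    , -0.0004]))
```

```bash
python3 -m creep '[{"delta_pos":[0.001,0.04,0],"turn":[0,0,0]},{"delta_pos":[0.001,0.09,0],"turn":[0,0,0]},{"delta_pos":[0.001,0.14,0],"turn":[0,0,0]},{"delta_pos":[0.001,0.18,0],"turn":[0,0,0]},{"delta_pos":[0.001,0.22,0],"turn":[0,0,0]},{"delta_pos":[0.001,0.26,0],"turn":[0,0,0]},{"delta_pos":[0.001,0.3,0],"turn":[0,0,0]},{"delta_pos":[0.001,0.34,0],"turn":[0,0,0]},{"delta_pos":[0.001,0.38,0],"turn":[0,0,0]},{"delta_pos":[0.001,0.41,0],"turn":[0,0,0]},{"delta_pos":[0.001,0.44,0],"turn":[0,0,0]},{"delta_pos":[0.001,0.44,0],"turn":[0,0,0]}]'
python3 - <<'E'
from h import *
import pickle
from rig import r,imaging
np.set_printoptions(precision=4,suppress=True)
t=np.radians(-4.13);ax=np.r_[np.cos(t),np.sin(t)];m=np.r_[.5513,.081];s=r.sense()
for x in(-.03,0):print(x,go(s,[*(m+(x+.054)*ax),.08],-4.13))
w=imaging.get_image('wrist')['color'];S=imaging.get_image('side')['color'];T=imaging.get_image('top')['color']
o=np.zeros((600,800,3),np.uint8);o[:384,:512]=w;o[384:,:400]=cv2.resize(S[190:298,220:420],(400,216));o[384:,400:]=cv2.resize(T[90:198,270:470],(400,216));cv2.imwrite('pics/d4.png',o[:,:,::-1])
E
```

```text
t: 6.82
eef_pos: [0.5469, 0.0811, 0.0803]
ee_rot: [2.3, 2.138, 0.002]
wrist_force: [0.4, -0.2, -2.6]
width: 0.024
finger_force: 30.0
-0.03 (array([0.0009, 0.1135, 0.0013]), array([ 0.0007, -0.0001, -0.0005]))
0 (array([0.0011, 0.2335, 0.0014]), array([ 0.0007, -0.0001, -0.0005]))
```

View pics/d4.png

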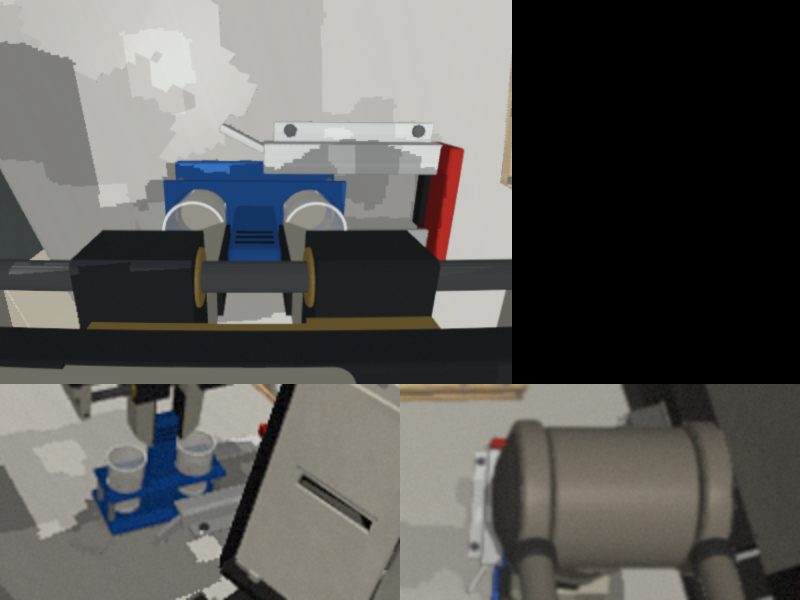

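```bash
python3 - <<'E'
from h import *
import pickle
np.set_printoptions(precision=4,suppress=True)
d=pickle.load(open('d0.pkl','rb'));T,S=d['top'],d['side'];k=.64
for a in([722,338],[703,270]):
  for b in([628,42],[572,245],[518,440],[583,262]): print(a,b,tri(T,[np.array(a)*k],S,[np.array(b)*k])[0])
E
```

```text
[722, 338] [628, 42] [ 0.504  -0.0496  0.424   0.1122]
[722, 338] [572, 245] [ 0.4932 -0.0806  0.3001  0.0605]
[722, 338] [518, 440] [ 0.4765 -0.1237  0.1551  0.0008]
[722, 338] [583, 262] [ 0.4961 -0.0874  0.2891  0.0664]
[703, 270] [628, 42] [ 0.5437 -0.0287  0.4161  0.0805]
[703, 270] [572, 245] [ 0.5387 -0.0594  0.2801  0.0159]
[703, 270] [518, 440] [ 0.5269 -0.1044  0.1223  0.0606]
[703, 270] [583, 262] [ 0.5431 -0.0664  0.267   0.0215]
```

```bash
python3 - <<'E'
from h import *
import pickle
d=pickle.load(open('d0.pkl','rb'));T,S=d['top'],d['side']
for x,y in((.539,-.06),(.49,-.085),(.5,-.07)):
  X=[[x,y,z] for z in(.0,.28,.35,.42,.48)];print((proj(S,X)/.64).round(0).tolist(),(proj(T,X)/.64).round(0).tolist())
E
```

```text
[[522.0, 479.0], [562.0, 248.0], [576.0, 164.0], [591.0, 65.0], [605.0, -32.0]] [[624.0, 296.0], [708.0, 262.0], [740.0, 249.0], [780.0, 233.0], [823.0, 216.0]]
[[492.0, 514.0], [525.0, 279.0], [536.0, 191.0], [549.0, 86.0], [562.0, -20.0]] [[643.0, 334.0], [736.0, 315.0], [772.0, 308.0], [815.0, 299.0], [862.0, 289.0]]
[[493.0, 499.0], [526.0, 265.0], [537.0, 179.0], [549.0, 76.0], [561.0, -26.0]] [[632.0, 326.0], [720.0, 304.0], [754.0, 296.0], [796.0, 285.0], [840.0, 274.0]]
```

```bash
python3 -m creep '[{"delta_pos":[0.001,0.03,0],"turn":[0,0,0]},{"delta_pos":[0.001,0.06,0],"turn":[0,0,0]},{"delta_pos":[0.001,0.09,0],"turn":[0,0,0]},{"delta_pos":[0.001,0.11,0],"turn":[0,0,0]},{"delta_pos":[0.001,0.13,0],"turn":[0,0,0]},{"delta_pos":[0.001,0.15,0],"turn":[0,0,0]},{"delta_pos":[0.001,0.17,0],"turn":[0,0,0]},{"delta_pos":[0.001,0.19,0],"turn":[0,0,0]},{"delta_pos":[0.001,0.2,0],"turn":[0,0,0]},{"delta_pos":[0.001,0.2,0],"turn":[0,0,0]}]'
python3 - <<'E'
from h import *
from rig import r
t=np.radians(-4.13);ax=np.r_[np.cos(t),np.sin(t)];m=np.r_[.5513,.081];s=r.sense()
e=s['eef_pos'][:2]-m-.054*ax;print(e@ax,e@[-ax[1],ax[0]],s['wrist_force'])
E
```

```text
t: 7.8
eef_pos: [0.596, 0.0778, 0.0802]
ee_rot: [2.301, 2.139, 0.001]
wrist_force: [-0.1, 1.2, -2.8]
width: 0.0238
finger_force: 30.0
-0.009198946559103223 5.24171345333455e-05 [-0.14703987  1.15412663 -2.75845616]
```

```bash
python3 -m creep '[{"delta_pos":[0,0.01,0],"turn":[0,0,0]},{"delta_pos":[0,0.02,0],"turn":[0,0,0]},{"delta_pos":[0,0.028,0],"turn":[0,0,0]},{"delta_pos":[0,0.035,0],"turn":[0,0,0]},{"delta_pos":[0,0.035,0],"turn":[0,0,0]},{"delta_pos":[0,0.035,0],"turn":[0,0,0]}]'
python3 -m creep '[{"delta_pos":[0,0.004,0],"turn":[0,0,0]},{"delta_pos":[0,0.008,0],"turn":[0,0,0]},{"delta_pos":[0,0.008,0],"turn":[0,0,0]},{"delta_pos":[0,0.008,0],"turn":[0,0,0]}]'
```

```text
t: 8.3
eef_pos: [0.6041, 0.0773, 0.0802]
ee_rot: [-2.301, -2.139, 0.0]
wrist_force: [-0.8, -0.4, -2.0]
width: 0.0237
finger_force: 30.0
t: 8.63
eef_pos: [0.6062, 0.0771, 0.0802]
ee_rot: [2.301, 2.139, 0.0]
wrist_force: [0.2, 0.1, -2.4]
width: 0.0233
finger_force: 30.0
```

No stop contact yet; nudge further and watch the force.

```bash
python3 -m creep '[{"delta_pos":[0,0.006,0],"turn":[0,0,0]},{"delta_pos":[0,0.012,0],"turn":[0,0,0]},{"delta_pos":[0,0.012,0],"turn":[0,0,0]},{"delta_pos":[0,0.012,0],"turn":[0,0,0]}]'
python3 -m creep '[{"delta_pos":[0,0.006,0],"turn":[0,0,0]},{"delta_pos":[0,0.01,0],"turn":[0,0,0]},{"delta_pos":[0,0.01,0],"turn":[0,0,0]},{"delta_pos":[0,0.01,0],"turn":[0,0,0]}]'
```

```text
t: 8.97
eef_pos: [0.6088, 0.0769, 0.0801]
ee_rot: [-2.3, -2.139, 0.001]
wrist_force: [-2.8, -0.2, -2.9]
width: 0.0236
finger_force: 30.0
t: 9.3
eef_pos: [0.6094, 0.077, 0.08]
ee_rot: [-2.298, -2.137, 0.006]
wrist_force: [-8.0, 0.8, 2.0]
width: 0.0238
finger_force: 30.0
```

```bash
python3 -m creep '[{"delta_pos":[0,-0.006,0.003],"turn":[0,0,0]},{"delta_pos":[0,-0.006,0.006],"turn":[0,0,0]},{"delta_pos":[0,-0.006,0.006],"turn":[0,0,0]},{"delta_pos":[0,-0.006,0.006],"turn":[0,0,0]}]'
python3 -m creep '[{"delta_pos":[0,0,0],"turn":[0,0,0]},{"delta_pos":[0,0,0],"turn":[0,0,0]},{"delta_pos":[0,0,0],"turn":[0,0,0]},{"delta_pos":[0,0,0],"turn":[0,0,0]},{"delta_pos":[0,0,0],"turn":[0,0,0]},{"delta_pos":[0,0,0],"turn":[0,0,0]}]' 55
python3 -m creep '[{"delta_pos":[0,0,-0.03],"turn":[0,0,0]},{"delta_pos":[0,0,-0.08],"turn":[0,0,0]},{"delta_pos":[0,0,-0.14],"turn":[0,0,0]},{"delta_pos":[0,0,-0.2],"turn":[0,0,0]},{"delta_pos":[0,0,-0.26],"turn":[0,0,0]},{"delta_pos":[0,0,-0.26],"turn":[0,0,0]},{"delta_pos":[0,0,-0.26],"turn":[0,0,0]}]'
```

```text
t: 9.63
eef_pos: [0.6091, 0.077, 0.0785]
ee_rot: [-2.299, -2.138, 0.003]
wrist_force: [-5.1, 0.5, -0.2]
width: 0.0237
finger_force: 30.0
t: 10.13
eef_pos: [0.6105, 0.0768, 0.079]
ee_rot: [2.301, 2.139, 0.001]
wrist_force: [0.8, -0.3, 0.4]
width: 0.0541
finger_force: 0.0
t: 10.72
eef_pos: [0.6106, 0.0769, 0.1447]
ee_rot: [2.3, 2.138, 0.003]
wrist_force: [-0.7, -0.7, 0.1]
width: 0.0549
finger_force: 0.0
```

Back the hand away toward the robot and look.

```bash
python3 -m creep '[{"delta_pos":[0,-0.1,-0.05],"turn":[0,0,0]},{"delta_pos":[0.05,-0.22,-0.1],"turn":[0,0,0]},{"delta_pos":[0.15,-0.34,-0.1],"turn":[0,0,0]},{"delta_pos":[0.28,-0.4,-0.1],"turn":[0,0,0]},{"delta_pos":[0.42,-0.45,-0.1],"turn":[0,0,0]},{"delta_pos":[0.56,-0.45,-0.1],"turn":[0,0,0]},{"delta_pos":[0.7,-0.45,-0.1],"turn":[0,0,0]},{"delta_pos":[0.8,-0.45,-0.1],"turn":[0,0,0]},{"delta_pos":[0.8,-0.45,-0.1],"turn":[0,0,0]}]'
python3 - <<'E'
from h import *
from rig import r,imaging
T=imaging.get_image('top')
c=big(mask(T,(105,120,40),(128,255,255)));print(cv2.minAreaRect(np.float32(plane(T,c.reshape(-1,2),.038)[:,:2])*1000))
y=big(mask(T,(22,120,60),(35,255,255)));print(cv2.minAreaRect(np.float32(plane(T,y.reshape(-1,2),.006)[:,:2])*1000))
cv2.imwrite('pics/end.png',cv2.resize(T['color'][90:210,270:450],(800,533),interpolation=2)[:,:,::-1])
E
```

```text
t: 11.47
eef_pos: [0.5116, 0.2888, 0.1674]
ee_rot: [-2.295, -2.143, -0.0]
wrist_force: [-0.1, -0.8, 0.6]
width: 0.0552
finger_force: 0.0
((606.1366577148438, 80.61975860595703), (40.892372131347656, 112.98002624511719), 89.76358032226562)
((394.32635498046875, 322.82427978515625), (69.84391021728516, 36.650238037109375), 88.39755249023438)
```

View pics/end.png

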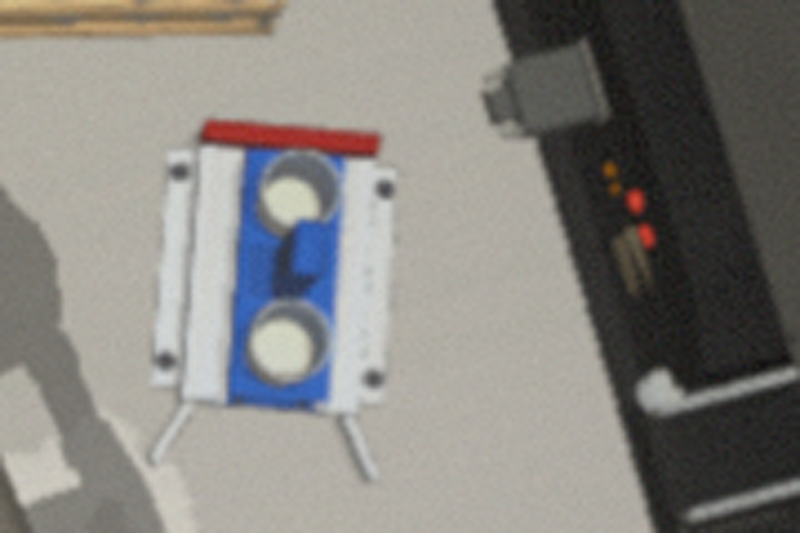

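The picture shows the blue carrier between the lips (crop x 230–343, y 150–408), hard against the stop and straight. The hand is clear of everything.

```bash
python3 -c "
from rig import job
print(job.sign_off())"
```

```text
the job is handed in; nothing more can be done
None
```

The blue carrier is in the track under both lips, home against the red stop and released; the yellow carrier was not touched, and the job is handed in (no verdict was returned).

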